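Dispense a charge of polishing balls from the bench hopper

TASK

Slide the yellow tray into the channel under the blue hopper until it meets the black stop at the far end, then draw the hopper's red-handled slide gate all the way out to its end stop so that all three white balls drop into the tray. Finish with the tray home in the channel and the gate fully open, and do not disturb the stone, jar and brush.

Things in the scene. Friction and masses are not known exactly. Their poses are not given: they have to be found in the camera images.
- hopper: Blue hopper fixed to the bench. Origin on the bench below the chute's middle. The tray channel under it runs along its y axis; the tray enters from -y, moving to +y. Chute inside 60 (x) by 64 mm (y), bottom 85 mm up; the open bin above spans x -34..40, y -54..54 mm, top 178 mm. Legs (12 mm round) at x +-66, y +-45 mm. The gate comes out of its -x side.
- channel_stop (a point): Middle of the inner face of the black stop (30 mm high) at the channel's far end: 75 mm along +y from the hopper's origin, 15 mm up; axes as the hopper's. The channel's two aluminium rails are 20 mm high, inner faces 120 mm apart, from hopper y = -68 to +87 mm; flared lead-ins widen the mouth to about 155 mm at y = -103.
- gate (a joint): Travel (m) of the flat steel slide gate under the chute: near 0 = shut, 0.066 = fully out at its end stop. It slides along the hopper's -x axis with about 3 N friction and stays where left. Balls begin to fall when it is about half out. Plate 70 mm wide (y), 5 mm thick, top 83 mm above the bench.
- gate_handle (a point): Middle of the top edge of the red handle on the gate: an upright plate 60 mm wide (y), 10 mm thick (x), from 83 to 146 mm above the bench. It is 112 mm towards -x from the hopper's origin when shut. Above the gate plate 73 mm are clear between handle and hopper front (78 mm wide between the stand's cross bars, whose tops are 102 mm up; open above): hook it there from above, or pinch it.
- tray: Open yellow plastic tray, loose on the bench, 104 mm in x by 205 mm in y, 45 mm high, 0.35 kg. Origin under its centre. Floor 6 mm, side and leading walls 5 mm; the orange wall at the -y end is 10 mm thick. Its +y end goes first into the channel.
- tray_nose (a point): Middle of the outer face of the tray's leading (+y) wall, 102.5 mm from the tray's origin along +y, 15 mm up. It meets channel_stop when the tray is home.
- tray_grip (a point): Middle of the top edge of the tray's orange end wall (10 mm thick), 97.5 mm from the tray's origin along -y, 45 mm up; push against the wall's outer face or pinch it from above.
- ball0_center (a point): white ceramic polishing ball, 28 mm diameter, 35 g; point = its centre. At the start it lies in the hopper's chute on top of the closed gate (centre 97 mm above the bench).
- ball1_center (a point): white ceramic polishing ball, 28 mm diameter, 35 g; point = its centre. At the start it lies in the hopper's chute on top of the closed gate (centre 97 mm above the bench).
- ball2_center (a point): white ceramic polishing ball, 28 mm diameter, 35 g; point = its centre. At the start it lies in the hopper's chute on top of the closed gate (centre 97 mm above the bench).
- stone: Polished grey granite curling stone without its handle, 281 mm diameter, 117 mm high, 18 kg; origin under its centre. Leave alone.
- jar: Small jar with black lid, 60 mm diameter, 60 mm high; origin under its centre. Leave alone.
- brush: Hand brush lying on the bench; origin under its middle. Leave alone.
Mind the look-alikes: they are no part of the job. What is meant by the tray is not grey, pink or purple, and is the larger of those in its own colour.

How it is judged (in metres and radians):
On the way, in this order (a step that is already met when the one before it is completed fails the run):
1. the tray is home against the channel's stop while the gate is still shut (y of tray_nose in the frame of hopper above 0.065 m and x of tray_nose in the frame of hopper between -0.02 and 0.02 m and angle between the y axis of tray and the y axis of hopper, either way round below 0.15 rad and height (world z) of tray below 0.006 m and angle between tray's own z axis and vertical below 0.08 rad and value of joint gate below 0.02 m), for 0.2 s.
2. the gate is drawn out to its end stop (value of joint gate above 0.061 m and y of tray_nose in the frame of hopper above 0.065 m and x of tray_nose in the frame of hopper between -0.02 and 0.02 m and angle between the y axis of tray and the y axis of hopper, either way round below 0.15 rad and height (world z) of tray below 0.006 m and angle between tray's own z axis and vertical below 0.08 rad), for 0.2 s.
At the end, for the whole second after the job is handed in: The tray stands flat in the channel with its leading wall within 10 mm of the stop, the gate is within 5 mm of its end stop, all three balls lie in the tray, and tray and balls are slower than 0.1 m/s (all of step 2 and x of ball0_center in the frame of tray between -0.047 and 0.047 m and y of ball0_center in the frame of tray between -0.1 and 0.1 m and z of ball0_center in the frame of tray between 0 and 0.04 m and x of ball1_center in the frame of tray between -0.047 and 0.047 m and y of ball1_center in the frame of tray between -0.1 and 0.1 m and z of ball1_center in the frame of tray between 0 and 0.04 m and x of ball2_center in the frame of tray between -0.047 and 0.047 m and y of ball2_center in the frame of tray between -0.1 and 0.1 m and z of ball2_center in the frame of tray between 0 and 0.04 m and linear speed of each of ball0, ball1, ball2, tray below 0.1 m/s); the robot touches nothing.
It fails at once if the stone is moved by more than 10 mm (distance of stone from where it was at the start of the episode above 0.01 m).
It fails at once if the jar is moved by more than 20 mm (distance of jar from where it was at the start of the episode above 0.02 m).
It fails at once if the brush is moved by more than 20 mm (distance of brush from where it was at the start of the episode above 0.02 m).
It also fails if it takes over 54 s, if anything falls off the work surface, if the arm or the gripper's body presses on something with over 40 N, if the wrist force passes 120 N, or if a joint passes its speed limit or range.

ROBOT

A 6-joint arm with a two-finger parallel gripper is mounted at the origin on the work surface. World frame = base frame: x ahead of the robot, y to its left, z up, the work surface at z = 0. Lengths are in m, angles in degrees, forces in N, time in s.
With the tool pointing down it reaches from about 0.25 to 0.725 m from the base axis. Payload 9.7 kg.
Tool frame: the origin (TCP) lies between the finger pads; the fingertips stand 11 mm ahead of it and the grasp point (between the pads) lies 8 mm behind it; z points along the fingers, x is the direction in which the jaws open and shut, and the axes are right-handed (so a half turn about z gives the same grasp; the last joint's range is limited). The gripper opens to 85 mm and grips with 20 to 120 N. Pads are 22 mm wide; open, the fingers measure 114 mm over their backs; the gripper's body (76 mm by 85 mm) begins 54 mm behind the grasp point. The pads swing forward as they close: fully open they stand 13 mm farther back than shut.
Start: joints at [-69.442, 4.979, 10.078, 95.1, 0, 90], TCP at [0.193, -0.515, 0.242] pointing down, gripper open.
Joint ranges: [-179.16, 179.16], [-48.56, 103.87], [-65.8, 70.77], [-126.05, 130.52], [-82.76, 87.17], [-180, 180]. Speed limits (degrees/s): [127.2, 127.2, 147.25, 180, 180, 180].

INTERFACE

Orientations are given as [roll, pitch, yaw] about the fixed x, y, z axes, in that order (R = Rz(yaw) Ry(pitch) Rx(roll)).
In Python, from workcell import get_obs, camera, job_done gives the robot as it stands.
- The arm moves only by the tool arm_command, never from a script. Its argument "increments" is a list of rows, each a list of 2 entries, a list of its own where there are three numbers: the shift along the tool's x, y, z in units of 25 mm (1.0 is 25 mm), then the turn about the tool's z in units of 6 degrees (1.0 is 6 degrees). In form: [[[dx, dy, dz], roll], ...]. A call has 1 to 5 rows; each row is the pose to reach, as a shift and turn from the pose measured when the call began, along the tool's axes at that moment; what a row does not reach only later rows make up. A row lasts 1/10 s, in which the tool goes at most 50 mm and 8.59 degrees, less where a joint would pass 70% of its speed; a pose out of reach is approached as far as the arm can. A call with a gripper value outside its range is refused whole. "claw" is the closure, from -1 (fully open) to 1 (shut), so that 0 is half open, set as the call begins (left out, the last holds). The fingers move at their own pace and stop on an object; "force" is the grip in N (left out, the last holds). Time passes only in rows, so rows that repeat a pose let the fingers close. It gives the time, the measured TCP pose, the force and the opening at its end, in the units of the state.
- get_obs(): the state, without advancing time (a new reading comes with each control period).
- camera(name): name is "side" or "top" or "wrist"; returns a dict with "frame" (480x640x3 uint8, red, green, blue), "range_z" (480x640 float32, m along the optical axis (not along the pixel's ray), 0 where there is no reading), "K" (3x3 intrinsics, pixels), "R" (3x3) and "t" (3): a world point X has camera coordinates R X + t; the wrist camera has in their place "hand_eye" (4x4, takes a point from camera to tool coordinates, whose origin is the TCP and whose axes are the tool frame's). Camera axes: x right, y down, z forward; pixel columns grow to the right and rows downward; lengths in m; the calibration is good to about 2 mm. A picture is of the moment at which its call begins: read the wrist's pose just before it.
- job_done(): hands the job in, once; it reports no verdict.
The state is a dict: "time": time; "q": joint angles; "qd": joint speeds; "joint_efforts": joint torques, N m; "ee_pos": TCP position; "tcp_rot": TCP orientation; "wrist_force": force on the tool from outside, world axes, zero at the start; "torque": the same for the moment, N m; "opening": finger opening in m.
Only numpy, scipy, OpenCV 4.12 (cv2) and the standard library are available. Lean on these libraries where they do the work, as an engineer would, in place of code of your own. Each camera call takes 0.05 s, during which the arm holds its last target.

## Working session

There is one attempt and no reset: what is moved stays moved. The work goes in short steps, Python scripts to look and compute and a tool call to move; the robot and the scene stay as the last step left them, time stands still between calls to the robot, and variables do not carry over. Pictures are saved under pics/ and viewed, and the job is handed in when it is done.

Besides the shell and the picture viewer there is one more tool, called as name(argument=value, ...) on one line, values as JSON. arm_command: Moves the arm, as the interface text tells. Its arguments: {"type":"object","properties":{"increments":{"type":"array"},"claw":{"type":"number"},"force":{"type":"number"}},"required":["increments"]}

```bash
mkdir -p pics; ls; cat > h.py <<'E'
import numpy as np, cv2, pickle
from workcell import get_obs, camera, job_done
from scipy.spatial.transform import Rotation as Ro
def cam(n):
    o=get_obs(); c=camera(n)
    if 'hand_eye' in c:
        T=np.eye(4); T[:3,:3]=Ro.from_euler('xyz',o['tcp_rot'],degrees=True).as_matrix(); T[:3,3]=o['ee_pos']
        M=np.linalg.inv(T@c['hand_eye']); c['R']=M[:3,:3]; c['t']=M[:3,3]
    return c
def save(c,f): cv2.imwrite('pics/'+f,c['frame'][:,:,::-1])
def ray(c,uv,z):
    uv=np.atleast_2d(uv).astype(float); d=np.c_[uv,np.ones(len(uv))]@np.linalg.inv(c['K']).T@c['R']
    C=-c['R'].T@c['t']; s=(z-C[2])/d[:,2]; return C+d*s[:,None]
def pts(c):
    v,u=np.mgrid[:480,:640]; Z=c['range_z']
    P=np.stack([(u-c['K'][0,2])/c['K'][0,0]*Z,(v-c['K'][1,2])/c['K'][1,1]*Z,Z],-1)
    return (P-c['t'])@c['R']
def proj(c,X):
    p=(np.atleast_2d(X)@c['R'].T+c['t'])@c['K'].T; return p[:,:2]/p[:,2:]
E
python3 - <<'E'
from h import *
print(get_obs())
for n in ['top','side','wrist']:
    c=cam(n); save(c,n+'0.png'); pickle.dump(c,open(n+'0.pkl','wb'))
    print(n,-c['R'].T@c['t'],c['R'][2])
E
```

```text
pics
{'time': 0.0, 'q': array([-6.94417980e+01,  5.01195286e+00,  1.00339466e+01,  9.51000751e+01,
        2.57284729e-04,  9.00000972e+01]), 'qd': array([-0.09121743, -0.04896301, -0.06259698, -0.02743296,  0.08343216,
        0.10935509]), 'joint_efforts': array([-2.22711656e-04, -5.20391643e+01,  4.64802539e+01,  1.62009423e-02,
       -8.28877387e-05, -2.66419130e-05]), 'ee_pos': array([ 0.19306106, -0.51476705,  0.24157034]), 'tcp_rot': array([-1.79999743e+02,  7.80813166e-02, -6.94418952e+01]), 'wrist_force': array([0.27862626, 0.17088399, 0.01991315]), 'torque': array([-0.00588988,  0.03330806, -0.03031146]), 'opening': 0.08565070009760214}
top [0.46596234 0.04925196 1.38837648] [ 0.07333445  0.00250689 -0.99730425]
side [-0.11376565  0.70876817  0.89035436] [ 0.53918559 -0.5480921  -0.63943252]
wrist [ 0.26599088 -0.48786704  0.37254891] [-0.28570641 -0.10634716 -0.95239809]
```

View pics/top0.png

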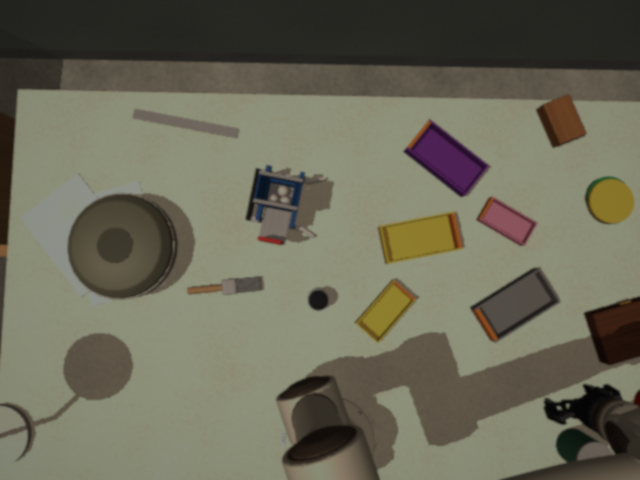

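View pics/side0.png

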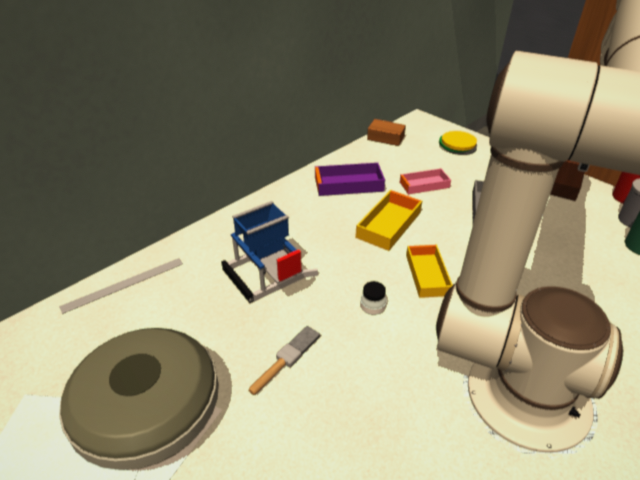

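View pics/wrist0.png

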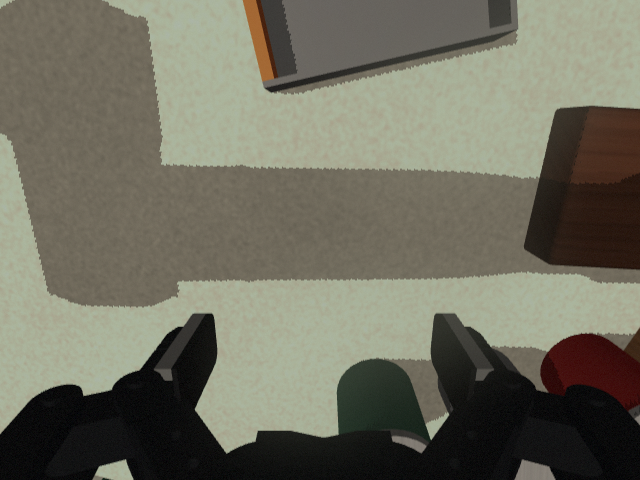

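The top view shows two yellow trays, at (420,238), about 82 px long, and at (386,310), about 60 px. There are also a purple one (447,158), a pink one (507,221) and a grey one (515,304). The larger yellow one at (420,238) is the tray meant, with its orange end on the right (−y). The hopper is at (275,200), its black stop at (252,195) and its red handle at (271,239).

```bash
python3 - <<'E'
from h import *
c=pickle.load(open('top0.pkl','rb')); s=pickle.load(open('side0.pkl','rb'))
a=cv2.resize(c['frame'][150:280,230:480],None,fx=3.2,fy=3.2,interpolation=cv2.INTER_CUBIC)
cv2.imwrite('pics/crop1.png',a[:,:,::-1])
a=cv2.resize(s['frame'][170:320,200:460],None,fx=3,fy=3,interpolation=cv2.INTER_CUBIC)
cv2.imwrite('pics/crop2.png',a[:,:,::-1])
for n,c in(('top',c),('side',s)):
    hsv=cv2.cvtColor(c['frame'],cv2.COLOR_RGB2HSV); print(n,c['K'][0,0])
    H,S,V=cv2.split(hsv)
    M={'yel':(H>20)&(H<32)&(S>150)&(V>60),'or':(H>6)&(H<=17)&(S>150)&(V>60),'red':((H<5)|(H>174))&(S>150)&(V>60),'blue':(H>100)&(H<125)&(S>120)&(V>30)}
    P=pts(c)
    for k,m in M.items():
        nn,L,st,ce=cv2.connectedComponentsWithStats(m.astype('uint8'))
        for i in range(1,nn):
            if st[i,4]>25:
                q=P[(L==i)&(c['range_z']>0)]
                r=cv2.minAreaRect(np.argwhere(L==i)[:,::-1].astype('float32'))
                print(k,st[i],ce[i].round(1),np.round(r[1],1),round(r[2],1),q.mean(0).round(3) if len(q) else None,q[:,2].max().round(3) if len(q) else None)
E
```

```text
top 503.67491253381985
yel [ 588  179   45   44 1545] [610.1 200.7] [43.8 43.1] 45.0 [ 0.66  -0.746  0.036] 0.045
yel [ 379  213   82   50 2511] [417.2 237.8] [36.7 75.8] 78.9 [ 0.551 -0.231  0.01 ] 0.053
yel [ 357  281   58   60 1519] [384.8 311.1] [29.3 55.8] 41.0 [ 0.35  -0.145  0.008] 0.04
or [ 543   96   42   48 1169] [563.5 119.3] [42.3 28.2] 66.8 [ 0.878 -0.617  0.05 ] 0.06
or [409 122  22  26  93] [419.2 134.2] [ 3.1 32. ] 40.1 [ 0.832 -0.229  0.039] 0.051
or [479 198  14  20  82] [485.6 207.9] [ 3.7 22.5] 30.3 [ 0.635 -0.413  0.028] 0.036
or [448 214  14  34 235] [454.6 230.6] [33.9  6.9] 77.7 [ 0.57  -0.326  0.038] 0.054
or [394 282  21  18  76] [403.6 290.6] [25.6  2.9] 41.4 [ 0.407 -0.191  0.034] 0.039
or [473 309  25  32 228] [485.4 324.5] [36.9  6.8] 56.8 [ 0.323 -0.407  0.038] 0.052
red [259 237  23   7  82] [270.4 240. ] [22.7  3.5] 11.3 [0.53  0.159 0.145] 0.15
blue [254 175  47  30 487] [274.7 187.4] [44. 22.] 11.0 [0.661 0.152 0.147] 0.181
blue [257 205   6  15  52] [259.1 211.6] [ 3.5 14.5] 12.5 [0.604 0.194 0.102] 0.106
blue [291 212   5  15  41] [292.9 219.1] [ 
[... 651 characters left out ...]
5 -1.195 -0.135] 0.525
or [315 167   6  19  70] [317.4 175.5] [18.   4.4] 83.7 [ 0.831 -0.227  0.039] 0.047
or [400 175  10  16  85] [404.3 182.3] [15.8  6.4] 56.3 [ 0.635 -0.413  0.021] 0.034
or [389 191  31  19 329] [402.5 199.8] [30.  11.7] 19.7 [ 0.574 -0.324  0.03 ] 0.047
or [409 245  27  10 241] [422.9 249.5] [ 9. 26.] 90.0 [ 0.403 -0.192  0.022] 0.037
or [250 359  35  35 333] [266.8 376.3] [ 7.1 44.5] 45.0 [0.395 0.349 0.016] 0.022
red [613 172  27  31 424] [624.1 185.6] [17.  32.1] 32.5 [ 0.133 -0.809  0.061] 0.524
red [277 250  24  31 545] [288.7 264.8] [22.1 30.9] 65.2 [0.527 0.165 0.118] 0.148
blue [ 232  205   63   63 1924] [261.8 233.8] [55.9 54.9] 60.6 [0.638 0.149 0.134] 0.177
```

```bash
sleep 0
```

```text
(no output)
```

View pics/crop1.png

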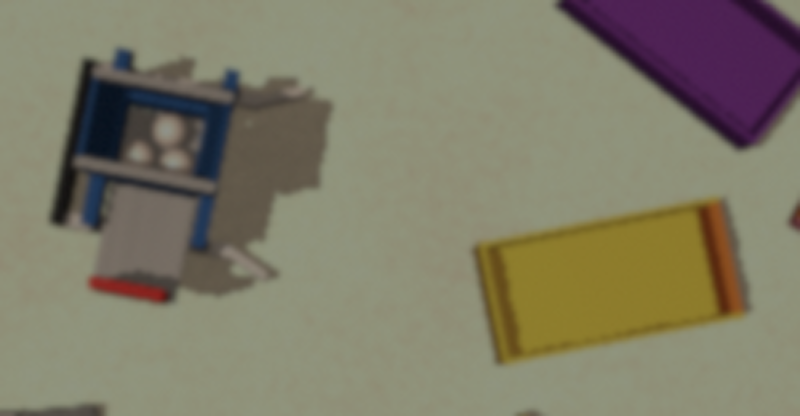

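View pics/crop2.png

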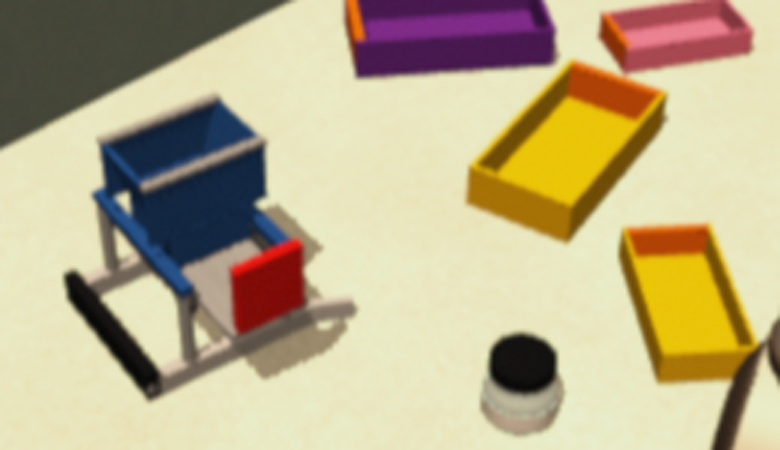

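The crop confirms it: the larger yellow tray, with its orange end wall on the right, is separate from the smaller yellow one. Next I measure the tray and hopper poses.

```bash
python3 - <<'E'
from h import *
c=pickle.load(open('top0.pkl','rb')); s=pickle.load(open('side0.pkl','rb'))
def masks(c):
    H,S,V=cv2.split(cv2.cvtColor(c['frame'],cv2.COLOR_RGB2HSV)); return H,S,V
def rect(uv,c,z):
    W=ray(c,uv,z)[:,:2].astype('float32'); r=cv2.minAreaRect(W*1000); return r,cv2.boxPoints(r)
H,S,V=masks(c)
m=(H>4)&(H<33)&(S>140)&(V>45); m[:,:375]=0; m[:,470:]=0; m[:205]=0; m[268:]=0
uv=np.argwhere(m)[:,::-1]
r,b=rect(uv,c,.045); print('tray',r); print(b.round(0))
P=pts(c)
mm=m&(c['range_z']>0)&(P[...,2]>.036)&(P[...,2]<.054)
W=P[mm][:,:2]; r=cv2.minAreaRect((W*1000).astype('float32')); print('tray3d',r, cv2.boxPoints(r).round(0))
# side view tray
Hs,Ss,Vs=masks(s); m=(Hs>4)&(Hs<33)&(Ss>140)&(Vs>45); m[:,:350]=0;m[:,428:]=0;m[:185]=0;m[250:]=0
Q=pts(s); mm=m&(s['range_z']>0)&(Q[...,2]>.036)&(Q[...,2]<.054)
r=cv2.minAreaRect((Q[mm][:,:2]*1000).astype('float32')); print('side3d',r,cv2.boxPoints(r).round(0))
# handle
for n,cc in(('top',c),('side',s)):
    H,S,V=masks(cc); m=((H<6)|(H>174))&(S>150)&(V>50)
    P=pts(cc); m&=(P[...,0]>.45)&(P[...,0]<.62)&(P[...,1]>.1)&(P[...,1]<.25)&(cc['range_z']>0)
    p=P[m]; 
    r,b=rect(np.argwhere(m)[:,::-1],cc,.146); print(n,'handle',r,b.round(0).tolist(),p.mean(0).round(4))
    if n=='side':
        A=p[:,:2]-p[:,:2].mean(0); u,sv,vt=np.linalg.svd(A,full_matrices=0); print('dir',vt[0],np.degrees(np.arctan2(*vt[0])), 'extent',(A@vt[0]).min(),(A@vt[0]).max())
# black stop: side view
for n,cc,box in(('top',c,(240,165,262,225)),('side',s,(215,255,260,305))):
    H,S,V=masks(cc); x0,y0,x1,y1=box; m=np.zeros_like(V,bool); m[y0:y1,x0:x1]=(V<35)[y0:y1,x0:x1]
    P=pts(cc); r,b=rect(np.argwhere(m)[:,::-1],cc,.03); q=P[m&(cc['range_z']>0)]
    print(n,'stop',m.sum(),r,b.round(0).tolist(),q.mean(0).round(3),q[:,2].min(),q[:,2].max())
# bin rim z>.165
for n,cc in(('top',c),('side',s)):
    P=pts(cc); m=(P[...,2]>.168)&(P[...,2]<.19)&(P[...,0]>.5)&(P[...,0]<.8)&(P[...,1]>0)&(P[...,1]<.3)
    r=cv2.minAreaRect((P[m][:,:2]*1000).astype('float32')); print(n,'rim',m.sum(),r)
E
```

```text
tray ((550.5650634765625, -231.67648315429688), (98.75348663330078, 207.95977783203125), 12.290627479553223)
[[ 480. -141.]
 [ 524. -344.]
 [ 621. -323.]
 [ 577. -120.]]
tray3d ((550.7124633789062, -232.66481018066406), (98.77668762207031, 206.65924072265625), 12.336024284362793) [[ 480. -142.]
 [ 525. -344.]
 [ 621. -323.]
 [ 577. -121.]]
side3d ((520.9102172851562, -239.7064208984375), (164.69464111328125, 212.51527404785156), 12.408514976501465) [[ 418. -154.]
 [ 463. -361.]
 [ 624. -326.]
 [ 579. -118.]]
top handle ((529.9550170898438, 159.87030029296875), (56.28730010986328, 8.71835708618164), 79.88402557373047) [[521.0, 133.0], [529.0, 131.0], [539.0, 187.0], [531.0, 188.0]] [0.5296 0.159  0.1455]
side handle ((504.976806640625, 184.4486541748047), (50.37265396118164, 94.94774627685547), 46.79916000366211) [[453.0, 199.0], [522.0, 134.0], [557.0, 170.0], [488.0, 235.0]] [0.5267 0.1649 0.1181]
dir [-0.00781855  0.99996943] -0.4479747451718337 extent -0.06034810319104247 0.02897729873798154
top stop 136 ((657.957275390625, 210.15386962890625), (26.169797897338867, 133.57192993164062), 80.46614837646484) [[590.0, 208.0], [722.0, 186.0], [726.0, 212.0], [594.0, 234.0]] [0.651 0.21  0.071] 0.015270569837052805 0.16543022656702216
side stop 271 ((652.2672729492188, 228.67507934570312), (16.04031753540039, 146.46754455566406), 79.85558319091797) [[579.0, 234.0], [723.0, 208.0], [726.0, 224.0], [582.0, 249.0]] [0.652 0.227 0.025] 0.006633796694845589 0.034043850611861146
top rim 445 ((650.33837890625, 142.50881958007812), (108.21331787109375, 78.94725799560547), 80.09623718261719)
side rim 480 ((647.6340942382812, 141.99966430664062), (108.6914291381836, 83.32872772216797), 79.35936737060547)
```

arm_command(increments=[[[-0.2,-1.6,0.2],0.3],[[-0.4,-3.2,0.4],0.6],[[-0.6,-5,0.6],0.9],[[-0.7,-6.8,0.8],1.2],[[-0.85,-8.5,1],1.4]], claw=-1)

```text
time: 0.65
ee_pos: [0.3861, -0.4192, 0.2163]
tcp_rot: [180.0, 0.1, -77.9]
wrist_force: [0.6, -1.0, -0.1]
opening: 0.0855
```

```bash
cat >> h.py <<'E'
def go(tx,ty,tz,yaw=None):
    o=get_obs(); R=Ro.from_euler('xyz',o['tcp_rot'],degrees=True).as_matrix()
    d=R.T@(np.array([tx,ty,tz])-o['ee_pos'])/.025
    y=o['tcp_rot'][2]; dr=0 if yaw is None else -((yaw-y+180)%360-180)/6
    print('t',o['time'].round(2) if hasattr(o['time'],'round') else o['time'],'pos',o['ee_pos'].round(4),'rot',np.round(o['tcp_rot'],1),'q',o['q'].round(1),'F',o['wrist_force'].round(1),'op',round(o['opening'],4)); print('units',d.round(2),'roll',round(dr,2))
E
python3 -c "
from h import *
go(.5715,-.3286,.12,-77.7)"
```

```text
t 0.65 pos [ 0.3861 -0.4192  0.2163] rot [ 1.80e+02  1.00e-01 -7.79e+01] q [-47.4   7.3   9.7  92.5   0.  120.5] F [ 0.6 -1.  -0.1] op 0.0855
units [-1.99 -8.01  3.85] roll -0.04
```

arm_command(increments=[[[-0.4,-1.6,0.4],-1.4],[[-0.8,-3.2,0.8],-2.8],[[-1.2,-4.8,1.2],-4.2],[[-1.6,-6.4,1.6],-5.6],[[-2,-8,2],-7]])

```text
time: 1.15
ee_pos: [0.5725, -0.3273, 0.1656]
tcp_rot: [-180.0, 0.1, -35.6]
wrist_force: [-0.3, -1.5, -1.1]
opening: 0.0856
```

arm_command(increments=[[[0,0,0.4],-1.4],[[0,0,0.8],-2.8],[[0,0,1],-4.2],[[0,0,1],-5.6],[[0,0,1],-7]])

```text
time: 1.65
ee_pos: [0.5723, -0.3271, 0.1398]
tcp_rot: [-179.9, 0.1, 6.8]
wrist_force: [0.3, -0.4, -0.1]
opening: 0.0856
```

arm_command(increments=[[[0,0,0],-1.4],[[0,0,0],-2.8],[[0,0,0],-4.2],[[0,0,0],-5.6],[[0,0,0],-7]])

```text
time: 2.15
ee_pos: [0.5722, -0.327, 0.1394]
tcp_rot: [-179.8, 0.0, 49.1]
wrist_force: [-0.6, -0.1, 0.2]
opening: 0.0855
```

arm_command(increments=[[[0,0,0],-1.4],[[0,0,0],-2.8],[[0,0,0],-4.2],[[0,0,0],-5.6],[[0,0,0],-7]])

```text
time: 2.65
ee_pos: [0.572, -0.3269, 0.1389]
tcp_rot: [-179.8, -0.2, 91.5]
wrist_force: [0.8, -0.3, 0.3]
opening: 0.0857
```

```bash
python3 -c "
from h import *
go(.5715,-.3286,.12,102.3)"
```

```text
t 2.65 pos [ 0.572  -0.3269  0.1389] rot [-179.8   -0.2   91.5] q [-29.8  19.5  15.7  86.4   0.  -31.3] F [ 0.8 -0.3  0.3] op 0.0857
units [-0.07 -0.02  0.76] roll -1.8
```

arm_command(increments=[[[-0.05,0,0.3],-0.9],[[-0.05,0,0.6],-1.8],[[-0.05,0,0.75],-1.8],[[-0.05,0,0.75],-1.8]])

```text
time: 3.05
ee_pos: [0.5717, -0.3279, 0.1192]
tcp_rot: [-179.8, -0.2, 102.1]
wrist_force: [-0.3, -0.3, -0.6]
opening: 0.0853
```

```bash
python3 -c "
from h import *
go(.5715,-.3286,.033,102.3)
c=cam('wrist'); save(c,'w1.png'); print(proj(c,[[.5715,-.3286,.045],[.524,-.344,.045],[.621,-.323,.045]]))
t=cam('top'); cv2.imwrite('pics/t1.png',cv2.resize(t['frame'][150:280,230:480],None,fx=3.2,fy=3.2)[:,:,::-1])"
```

```text
t 3.05 pos [ 0.5717 -0.3279  0.1192] rot [-179.8   -0.2  102.1] q [-29.9  19.7  13.8  84.4   0.  -42. ] F [-0.3 -0.3 -0.6] op 0.0853
units [-0.04  0.    3.45] roll -0.03
[[322.41202715 265.52996952]
 [313.11989281 180.5803983 ]
 [314.59751253 339.53391756]]
```

View pics/w1.png

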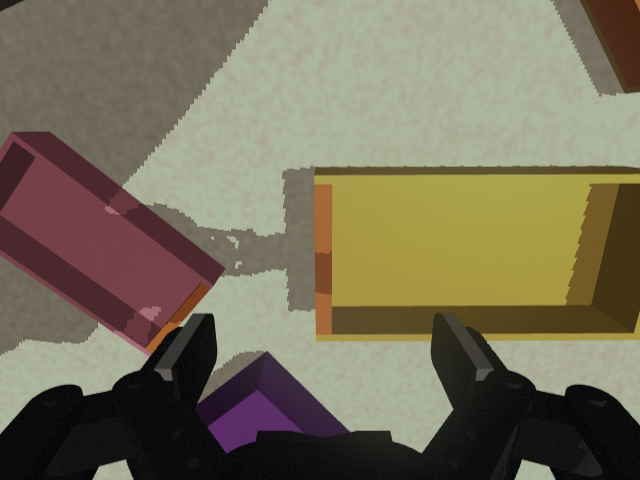

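The wrist picture shows the orange wall centred between the fingers at columns 316–331 (predicted 322), and the pink decoy's corner at (220,270). I'll narrow the jaws to keep clear of the pink tray and descend.

arm_command(increments=[[[-0.05,0,0.5],0],[[-0.05,0,1.2],0],[[-0.05,0,2],0],[[-0.05,0,2.8],0],[[-0.05,0,3.45],0]], claw=-0.4)

```text
time: 3.65
ee_pos: [0.5716, -0.3289, 0.0322]
tcp_rot: [-179.8, -0.2, 102.1]
wrist_force: [0.4, -0.9, -0.2]
opening: 0.0599
```

arm_command(increments=[[[0,0,0],0],[[0,0,0],0],[[0,0,0],0],[[0,0,0],0],[[0,0,0],0]], claw=1, force=30)

```text
time: 4.15
ee_pos: [0.5721, -0.3292, 0.0335]
tcp_rot: [-179.9, -0.2, 102.1]
wrist_force: [-0.7, 0.4, 4.6]
opening: 0.0096
```

```bash
python3 -c "
from h import *
go(.5715,-.3286,.033,80)
c=cam('wrist'); save(c,'w2.png')"
```

```text
t 4.15 pos [ 0.5721 -0.3292  0.0335] rot [-179.9   -0.2  102.1] q [-29.9  21.1   6.   75.1   0.  -42.1] F [-0.7  0.4  4.6] op 0.0096
units [ 0.03 -0.02  0.02] roll 3.69
```

View pics/w2.png

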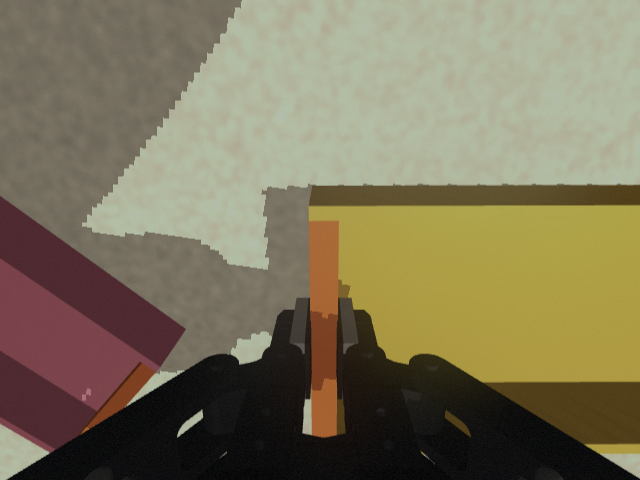

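The jaws hold the wall (opening 9.6 mm, the orange wall at columns 310–338 between the pads). Next I slide the tray forward while turning it into line.

arm_command(increments=[[[0.5,0.2,0],0.7],[[1,0.4,0],1.5],[[1.6,0.6,0],2.2],[[2.3,0.8,0],3],[[3,1,0],3.7]])

```text
time: 4.7
ee_pos: [0.5806, -0.2504, 0.0335]
tcp_rot: [-179.8, -0.1, 79.7]
wrist_force: [-1.0, -1.7, -2.0]
opening: 0.0095
```

```bash
python3 - <<'E'
from h import *
go(.588,-.168,.033,80)
c=cam('top'); pickle.dump(c,open('top2.pkl','wb')); cv2.imwrite('pics/t2.png',cv2.resize(c['frame'][150:280,230:480],None,fx=3.2,fy=3.2)[:,:,::-1])
H,S,V=cv2.split(cv2.cvtColor(c['frame'],cv2.COLOR_RGB2HSV))
m=(H>18)&(H<33)&(S>140)&(V>45); m[:,:310]=0; m[:,470:]=0; m[:180]=0
n,L,st,ce=cv2.connectedComponentsWithStats(m.astype('uint8')); print(st,ce)
E
```

```text
t 4.7 pos [ 0.5806 -0.2504  0.0335] rot [-1.798e+02 -1.000e-01  7.970e+01] q [-23.3  17.3   1.2  74.1   0.  -13. ] F [-1.  -1.7 -2. ] op 0.0095
units [ 3.3  -0.3   0.02] roll -0.05
[[     0      0    640    480 303086]
 [   351    195     80     51   2583]
 [   357    281     51     61   1531]] [[318.60079647 239.30743089]
 [387.30662021 219.07394503]
 [383.11299804 312.08360549]]
```

View pics/t2.png

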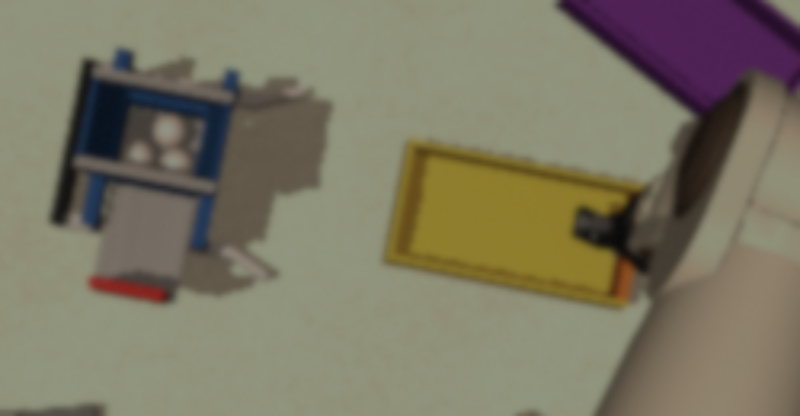

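```bash
python3 - <<'E'
from h import *
c=pickle.load(open('top2.pkl','rb'))
H,S,V=cv2.split(cv2.cvtColor(c['frame'],cv2.COLOR_RGB2HSV))
m=(H>18)&(H<33)&(S>140)&(V>45)
n,L,st,ce=cv2.connectedComponentsWithStats(m.astype('uint8'))
i=L[219,387]; uv=np.argwhere(L==i)[:,::-1]
W=ray(c,uv,.045)[:,:2]*1000
r=cv2.minAreaRect(W.astype('float32')); print(r); print(cv2.boxPoints(r).round(0))
# fit long side lines by extreme per u column
for f in(min,max):
    E=[]
    for u in range(362,415):
        v=uv[uv[:,0]==u,1]; E.append((u,f(v)+(-.5 if f is min else .5)))
    w=ray(c,E,.045)[:,:2]; p=np.polyfit(w[:,1],w[:,0],1); print('side x=%.4f+%.4f*y'%(p[1],p[0]),np.degrees(np.arctan(p[0])), 'at y=-.15',np.polyval(p,-.15))
# hopper frame
th=np.radians(-10.1); O=np.array([.643,.142]); X=np.array([np.cos(th),np.sin(th)]);Y=np.array([-X[1],X[0]])
for b in cv2.boxPoints(r)/1000: print('hop',(b-O)@X,(b-O)@Y)
b=get_obs()['ee_pos'][:2]; print('tcp hop',(b-O)@X,(b-O)@Y)
# rails in top view: bright grey at z~.02; print stop/rails visible in 3d pts
P=pts(c); q=P.reshape(-1,3); q=q[(c['range_z'].ravel()>0)]
h=np.c_[(q[:,:2]-O)@X,(q[:,:2]-O)@Y,q[:,2]]
for nm,k in(('bin',(h[:,2]>.168)&(h[:,2]<.19)),('bars',(h[:,2]>.094)&(h[:,2]<.11)&(h[:,1]>-.09)),('low',(h[:,2]>.016)&(h[:,2]<.035)&(h[:,1]>-.13)),('handle',(h[:,2]>.135)&(h[:,2]<.155)&(h[:,0]<-.08))):
    k&=(abs(h[:,0])<.13)&(h[:,1]<.12)&(h[:,1]>-.14); a=h[k]; print(nm,k.sum(),np.percentile(a[:,:2],[1,50,99],axis=0).round(4).tolist())
E
```

```text
((596.4634399414062, -153.46591186523438), (202.48655700683594, 103.0414047241211), 79.83792877197266)
[[ 528. -244.]
 [ 629. -262.]
 [ 665.  -63.]
 [ 564.  -45.]]
side x=0.6758+0.1765*y 10.007880697417093 at y=-.15 0.6493494645128501
side x=0.5713+0.1786*y 10.124556030729734 at y=-.15 0.5445290020215314
hop -0.0456308471088416 -0.4002354919081608
hop 0.057410475075290054 -0.40034712585164567
hop 0.057629848674862115 -0.1978607024961218
hop -0.045411474815853455 -0.19774906121751668
tcp hop 0.007238262268431989 -0.39464783764727807
bin 449 [[-0.032, -0.0516], [0.0073, 0.0048], [0.0458, 0.0551]]
bars 493 [[-0.0688, -0.0493], [-0.0059, -0.0032], [0.0759, 0.052]]
low 447 [[-0.0765, -0.1002], [0.0022, 0.0768], [0.0854, 0.0887]]
handle 102 [[-0.1195, -0.0279], [-0.1147, 0.0013], [-0.1095, 0.0299]]
```

The crop shows the tray in line with the channel: its sides run at 10.0–10.1°, matching the hopper, and its centreline is about 2 mm off the channel's. I slide it in.

arm_command(increments=[[[0.5,0,0],0],[[1.2,-0.05,0],-0.05],[[2,-0.08,0],-0.05],[[2.8,-0.08,0],-0.05],[[3.6,-0.08,0],-0.05]])

```text
time: 5.25
ee_pos: [0.5953, -0.1576, 0.0335]
tcp_rot: [-179.8, -0.1, 79.9]
wrist_force: [0.7, -0.6, -2.5]
opening: 0.0094
```

arm_command(increments=[[[0.7,0,0],0],[[1.4,0,0],0],[[2.1,0,0],0],[[2.8,0,0],0],[[3.4,0,0],0]])

```text
time: 5.75
ee_pos: [0.6103, -0.0724, 0.0337]
tcp_rot: [-179.8, -0.2, 80.0]
wrist_force: [-0.6, -1.7, -1.7]
opening: 0.0094
```

```bash
python3 - <<'E'
from h import *
go(.588,-.168,.033,79.9)
th=np.radians(-10.1); O=np.array([.643,.142]); X=np.array([np.cos(th),np.sin(th)]);Y=np.array([-X[1],X[0]]); O=O+.0038*X+.0015*Y
b=get_obs()['ee_pos'][:2]; print('tcp hop',(b-O)@X,(b-O)@Y)
c=cam('top'); cv2.imwrite('pics/t3.png',cv2.resize(c['frame'][150:280,230:480],None,fx=3.2,fy=3.2)[:,:,::-1])
E
```

```text
t 5.75 pos [ 0.6103 -0.0724  0.0337] rot [-179.8   -0.2   80. ] q [-6.8 15.  -1.6 73.6  0.2  3.2] F [-0.6 -1.7 -1.7] op 0.0094
units [-3.92 -0.21  0.02] roll 0.01
tcp hop 0.0016146494964320547 -0.21832220131042093
```

View pics/t3.png

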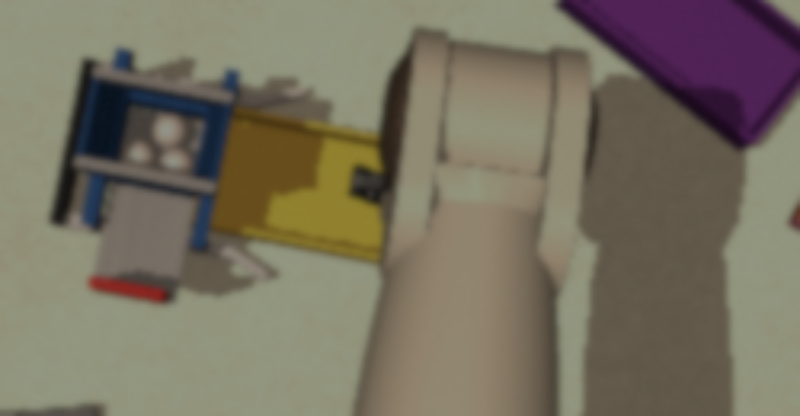

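arm_command(increments=[[[0.6,0,0],0],[[1.3,0,0],0],[[2,0,0],0],[[2.7,0,0],0],[[3.3,0,0],0]])

```text
time: 6.3
ee_pos: [0.6251, 0.0125, 0.0339]
tcp_rot: [-179.8, -0.2, 80.1]
wrist_force: [1.1, 0.0, -3.4]
opening: 0.0096
```

arm_command(increments=[[[0.1,0,0],0],[[0.2,0,0],0],[[0.3,0,0],0],[[0.4,0,0],0],[[0.5,0,0],0]])

```text
time: 6.8
ee_pos: [0.6263, 0.0195, 0.0338]
tcp_rot: [-179.7, 0.3, 79.8]
wrist_force: [-6.6, -35.1, 1.4]
opening: 0.0095
```

arm_command(increments=[[[0,0,0],0],[[0,0,0],0]])

```text
time: 7.0
ee_pos: [0.6264, 0.0186, 0.0341]
tcp_rot: [-179.8, 0.3, 79.8]
wrist_force: [-0.5, -1.3, -1.1]
opening: 0.0091
```

```bash
python3 - <<'E'
from h import *
go(.588,-.168,.033,79.9)
th=np.radians(-10.1); O=np.array([.643,.142]); X=np.array([np.cos(th),np.sin(th)]);Y=np.array([-X[1],X[0]]); O=O+.0038*X+.0015*Y
b=get_obs()['ee_pos'][:2]; print('tcp hop',(b-O)@X,(b-O)@Y)
c=cam('side'); cv2.imwrite('pics/s3.png',cv2.resize(c['frame'][150:330,200:460],None,fx=3,fy=3)[:,:,::-1])
E
```

```text
t 7.0 pos [0.6264 0.0186 0.0341] rot [-179.8    0.3   79.8] q [ 1.8 16.7  0.5 74.1 -0.3 12.1] F [-0.5 -1.3 -1.1] op 0.0091
units [-7.62 -0.18  0.09] roll -0.02
tcp hop 0.0014726690250031628 -0.12591281319883416
```

View pics/s3.png

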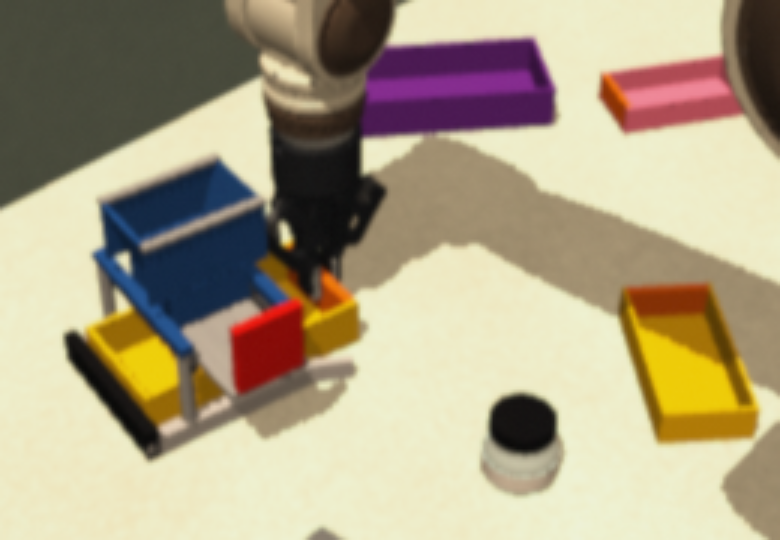

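The side view shows the tray's leading wall against the black stop, around (110,370) in the crop. The TCP is at hopper y = −0.126 against an expected −0.125, and the stop gave a 35 N contact. I release and rise.

arm_command(increments=[[[0,0,0],0],[[0,0,0],0],[[0,0,0],0],[[0,0,0],0]], claw=-0.4)

```text
time: 7.45
ee_pos: [0.6266, 0.0192, 0.0343]
tcp_rot: [-179.8, 0.3, 79.8]
wrist_force: [-0.7, -0.4, -0.2]
opening: 0.0597
```

arm_command(increments=[[[0,0,-0.5],0],[[0,0,-1.5],0],[[0,0,-3],0],[[0,0,-5],0],[[0,0,-7],0]])

```text
time: 7.95
ee_pos: [0.6268, 0.0201, 0.2119]
tcp_rot: [-179.8, 0.3, 79.8]
wrist_force: [1.3, -0.2, -0.7]
opening: 0.0599
```

```bash
python3 - <<'E'
from h import *
go(.53,.16,.24,-10.1)
c=cam('side'); cv2.imwrite('pics/s4.png',cv2.resize(c['frame'][150:330,200:460],None,fx=3,fy=3)[:,:,::-1]); pickle.dump(c,open('side4.pkl','wb'))
E
```

```text
t 7.95 pos [0.6268 0.0201 0.2119] rot [-179.8    0.3   79.8] q [ 1.9 15.6 18.9 93.5 -0.2 12.2] F [ 1.3 -0.2 -0.7] op 0.0599
units [ 4.82 -4.81 -1.13] roll 14.98
```

View pics/s4.png

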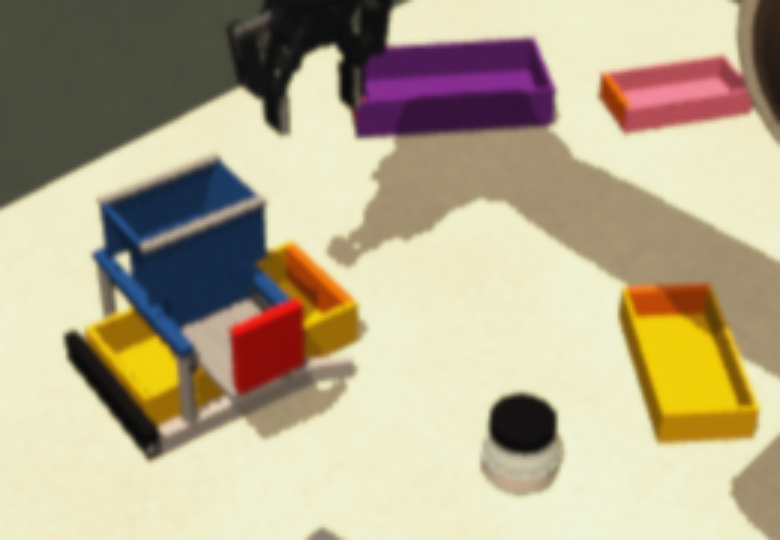

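The tray stayed home and the gate is still shut, with the handle at about (267,345) in the crop. Next I turn a quarter and go above the handle.

arm_command(increments=[[[0.8,-1,-0.4],1.4],[[1.6,-2,-0.8],2.8],[[2.6,-3,-1.1],4.2],[[3.7,-4,-1.1],5.6],[[4.8,-4.8,-1.1],7]])

```text
time: 8.5
ee_pos: [0.5305, 0.1608, 0.2497]
tcp_rot: [179.5, -0.3, 37.4]
wrist_force: [1.2, -0.8, 0.9]
opening: 0.0596
```

arm_command(increments=[[[0,0,0],1.4],[[0,0,0],2.8],[[0,0,0],4.2],[[0,0,0],5.6],[[0,0,0],7]])

```text
time: 9.0
ee_pos: [0.5304, 0.1609, 0.2508]
tcp_rot: [179.9, -0.6, -4.9]
wrist_force: [-0.1, 0.8, -0.5]
opening: 0.0598
```

```bash
python3 - <<'E'
from h import *
go(.530,.160,.2,-10.1)
c=cam('wrist'); save(c,'w5.png'); print(proj(c,[[.530,.160,.146]]))
E
```

```text
t 9.0 pos [0.5304 0.1609 0.2508] rot [179.9  -0.6  -4.9] q [ 17.    5.3  11.3  95.6  -0.3 111.9] F [-0.1  0.8 -0.5] op 0.0598
units [-0.03  0.03  2.03] roll 0.87
[[321.65401864 249.21222101]]
```

View pics/w5.png

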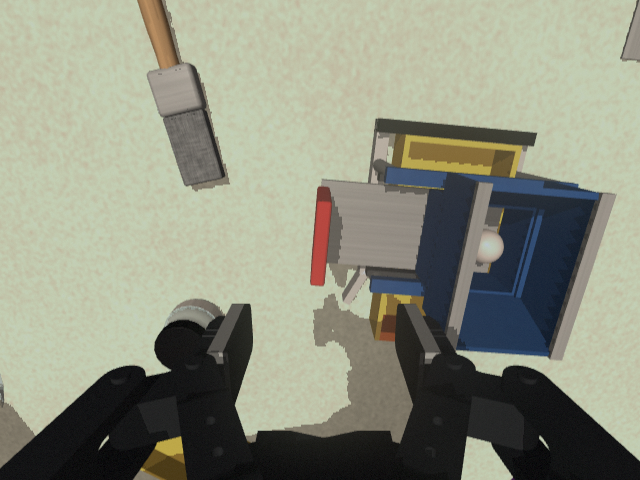

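The wrist view shows the red handle's top edge at (320,237), centred between the fingers (pads at 250 and 397). The jar at (185,335) is well below the fingers' path. I descend and pinch.

arm_command(increments=[[[0,0,0.8],0.4],[[0,0,1.8],0.87],[[0,0,2.8],0.87],[[0,0,3.8],0.87],[[0,0,4.8],0.87]])

```text
time: 9.55
ee_pos: [0.5317, 0.1606, 0.1307]
tcp_rot: [180.0, -0.6, -10.4]
wrist_force: [0.6, -1.3, 0.1]
opening: 0.0598
```

arm_command(increments=[[[0,0,0],0],[[0,0,0],0],[[0,0,0],0],[[0,0,0],0],[[0,0,0],0]], claw=1, force=40)

```text
time: 10.05
ee_pos: [0.5322, 0.1609, 0.1328]
tcp_rot: [-180.0, -0.8, -10.4]
wrist_force: [-2.5, 0.2, 6.4]
opening: 0.0094
```

```bash
python3 - <<'E'
from h import *
go(.530-.985*.066,.160+.175*.066,.13,-10.1)
c=cam('side'); cv2.imwrite('pics/s6.png',cv2.resize(c['frame'][150:330,200:460],None,fx=3,fy=3)[:,:,::-1])
E
```

```text
t 10.05 pos [0.5322 0.1609 0.1328] rot [-180.    -0.8  -10.4] q [ 17.    4.3  -2.7  82.3  -0.3 117.4] F [-2.5  0.2  6.4] op 0.0094
units [-2.72  0.07  0.07] roll -0.05
```

View pics/s6.png

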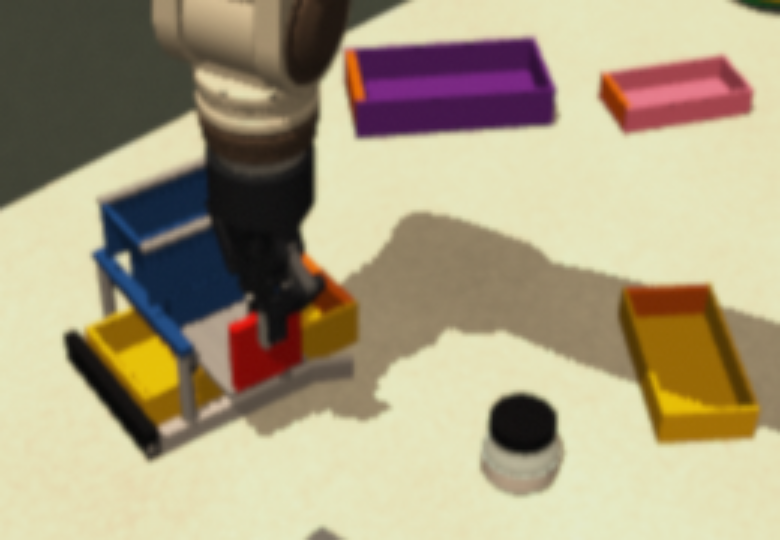

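arm_command(increments=[[[-0.2,0,0],0],[[-0.5,0,0],0],[[-0.8,0,0],0],[[-1.1,0,0],0],[[-1.4,0,0],0]])

```text
time: 10.6
ee_pos: [0.4972, 0.1671, 0.1328]
tcp_rot: [-180.0, -0.8, -10.4]
wrist_force: [2.4, -5.0, 1.0]
opening: 0.0097
```

arm_command(increments=[[[-0.2,0,0],0],[[-0.4,0,0],0],[[-0.6,0,0],0],[[-0.8,0,0],0],[[-1,0,0],0]])

```text
time: 11.1
ee_pos: [0.4724, 0.1714, 0.1328]
tcp_rot: [-180.0, -0.8, -10.4]
wrist_force: [2.6, -5.4, 2.3]
opening: 0.0091
```

arm_command(increments=[[[-0.1,0,0],0],[[-0.2,0,0],0],[[-0.3,0,0],0],[[-0.4,0,0],0]])

```text
time: 11.5
ee_pos: [0.47, 0.1719, 0.1329]
tcp_rot: [180.0, -1.8, -10.6]
wrist_force: [60.3, -16.1, -27.4]
opening: 0.0095
```

```bash
python3 - <<'E'
from h import *
go(.530-.985*.066,.160+.175*.066,.13,-10.1)
c=cam('side'); cv2.imwrite('pics/s7.png',cv2.resize(c['frame'][150:330,200:460],None,fx=3,fy=3)[:,:,::-1])
E
```

```text
t 11.5 pos [0.47   0.1719 0.1329] rot [180.   -1.8 -10.6] q [ 20.6  -4.1 -11.2  81.4  -1.  121.2] F [ 60.3 -16.1 -27.4] op 0.0095
units [-0.2   0.05  0.11] roll -0.08
```

View pics/s7.png

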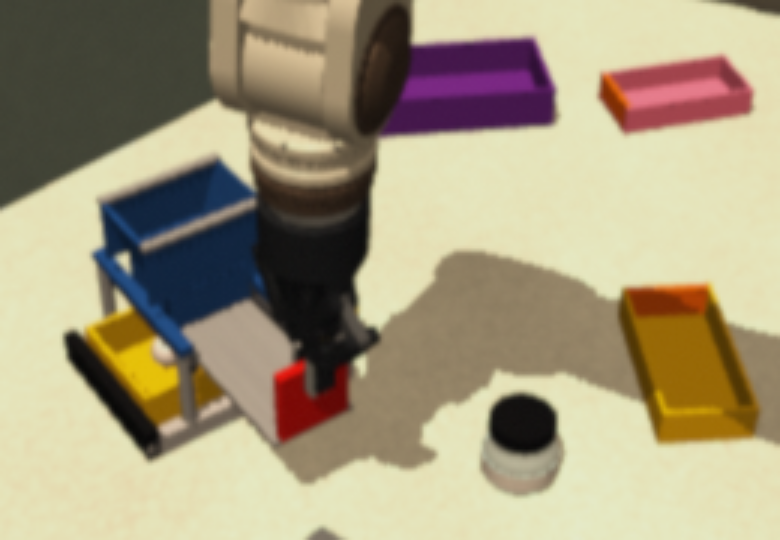

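The gate met its end stop (60 N), and a ball shows in the tray at (160,350). I relax, release and rise.

arm_command(increments=[[[0,0,0],0],[[0,0,0],0]])

```text
time: 11.75
ee_pos: [0.4706, 0.1717, 0.1329]
tcp_rot: [180.0, -1.9, -10.6]
wrist_force: [10.1, -4.6, -5.1]
opening: 0.0093
```

arm_command(increments=[[[0,0,0],0],[[0,0,0],0],[[0,0,0],0],[[0,0,0],0]], claw=-0.4)

```text
time: 12.15
ee_pos: [0.4703, 0.172, 0.133]
tcp_rot: [180.0, -1.9, -10.6]
wrist_force: [1.1, 0.5, 0.2]
opening: 0.0595
```

arm_command(increments=[[[0,0,-0.5],0],[[0,0,-1.5],0],[[0,0,-2.5],0],[[0,0,-4],0],[[0,0,-5.5],0]])

```text
time: 12.65
ee_pos: [0.4655, 0.1728, 0.2726]
tcp_rot: [180.0, -1.9, -10.6]
wrist_force: [0.8, -0.3, 0.5]
opening: 0.0598
```

```bash
python3 - <<'E'
from h import *
go(.4,-.1,.3)
for n in('side','top'):
    c=cam(n); pickle.dump(c,open(n+'8.pkl','wb')); a=c['frame'][150:330,200:460] if n=='side' else c['frame'][140:320,220:480]
    cv2.imwrite('pics/%s8.png'%n,cv2.resize(a,None,fx=3,fy=3,interpolation=cv2.INTER_CUBIC)[:,:,::-1])
E
```

```text
t 12.65 pos [0.4655 0.1728 0.2726] rot [180.   -1.9 -10.6] q [ 20.9  -3.2   5.2  96.8  -1.  121.5] F [ 0.8 -0.3  0.5] op 0.0598
units [-0.53 11.21 -1.11] roll 0
```

View pics/side8.png

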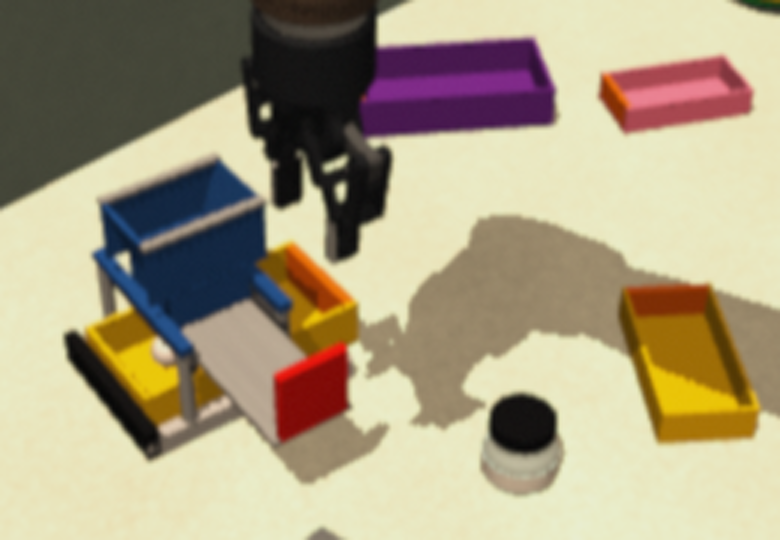

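View pics/top8.png

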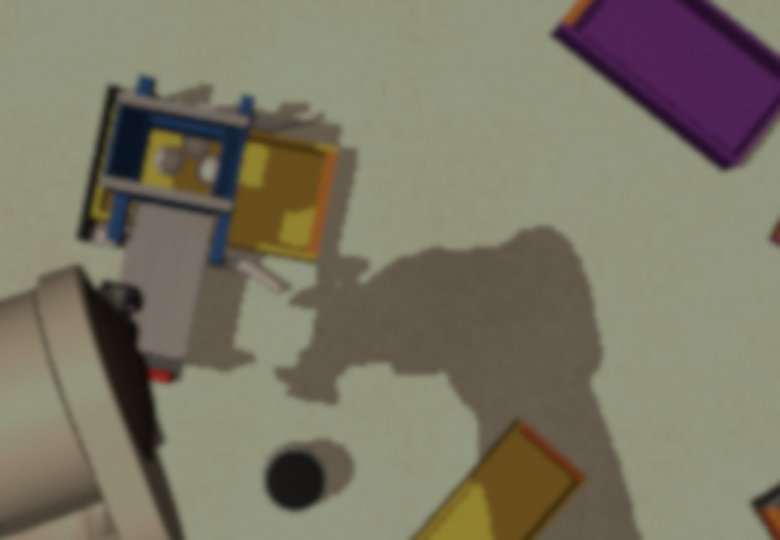

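The top view shows balls through the chute at about (170,160), (195,148) and (209,168), lying over the yellow tray floor. I move the arm clear to check heights and gate travel.

arm_command(increments=[[[-0.5,0.8,-0.5],0],[[-1.2,2,-1],0],[[-2,3.5,-1],0],[[-2.8,5,-1],0],[[-3.5,6.5,-1],0]])

```text
time: 13.25
ee_pos: [0.3485, 0.029, 0.2982]
tcp_rot: [-179.8, -2.3, -10.5]
wrist_force: [0.1, -0.9, -0.5]
opening: 0.0598
```

```bash
python3 - <<'E'
from h import *
go(.4,-.1,.3)
th=np.radians(-10.1); O=np.array([.643,.142]); X=np.array([np.cos(th),np.sin(th)]);Y=np.array([-X[1],X[0]]); O=O+.0038*X+.0015*Y
hop=lambda q:np.c_[(q[:,:2]-O)@X,(q[:,:2]-O)@Y,q[:,2]]
for n in('top','side'):
    c=cam(n); pickle.dump(c,open(n+'9.pkl','wb'))
    if n=='top': cv2.imwrite('pics/top9.png',cv2.resize(c['frame'][150:280,230:390],None,fx=4.5,fy=4.5,interpolation=cv2.INTER_CUBIC)[:,:,::-1])
    H,S,V=cv2.split(cv2.cvtColor(c['frame'],cv2.COLOR_RGB2HSV)); P=hop(pts(c).reshape(-1,3)).reshape(480,640,3)
    ok=c['range_z']>0
    m=((H<6)|(H>174))&(S>150)&(V>50)&(abs(P[...,1])<.06)&(P[...,0]<-.05)&(P[...,0]>-.25)&ok
    print(n,'handle',m.sum(),np.percentile(P[m],[2,50,98],axis=0).round(4).tolist())
    mt=((H<6)|(H>174))&m&(P[...,2]>.135); print(' old ref -.1185 top pts',np.median(P[mt],0).round(4))
    m=(S<110)&ok&(abs(P[...,0])<.045)&(P[...,1]<.07)&(P[...,1]>-.13)&(P[...,2]<.07)&(P[...,2]>.012)
    k,L,st,ce=cv2.connectedComponentsWithStats(m.astype('uint8'))
    for i in range(1,k):
        if st[i,4]>6: print(' pale',st[i],ce[i].round(1),np.median(P[L==i],0).round(4),P[L==i][:,2].max().round(3))
    if n=='top':
        m=(H>4)&(H<33)&(S>140)&ok&(P[...,2]>.037)&(P[...,2]<.053)&(abs(P[...,0])<.07)&(P[...,1]<.085)&(P[...,1]>-.15)
        print(' tray rim',np.percentile(P[m],[1,50,99],axis=0).round(4).tolist())
E
```

```text
t 13.25 pos [0.3485 0.029  0.2982] rot [-179.8   -2.3  -10.5] q [  5.1 -22.3  -7.5 102.5  -0.4 105.6] F [ 0.1 -0.9 -0.5] op 0.0598
units [2.97 4.7  0.02] roll 0
top handle 70 [[-0.1805, -0.0301, 0.14], [-0.1771, -0.0049, 0.1461], [-0.1733, 0.0231, 0.1511]]
 old ref -.1185 top pts [-0.1771 -0.0044  0.1461]
 pale [271 185  22  17 182] [282.  192.6] [0.0177 0.0013 0.0298] 0.041
 tray rim [[-0.0507, -0.1297, 0.038], [-0.0119, -0.1203, 0.0451], [0.052, 0.0743, 0.0517]]
side handle 545 [[-0.1863, -0.0277, 0.0855], [-0.1836, 0.002, 0.1199], [-0.1764, 0.0287, 0.1461]]
 old ref -.1185 top pts [-0.1827  0.0011  0.1428]
 pale [251 263   8   8  39] [253.8 267.3] [0.006  0.0267 0.0246] 0.036
```

View pics/top9.png

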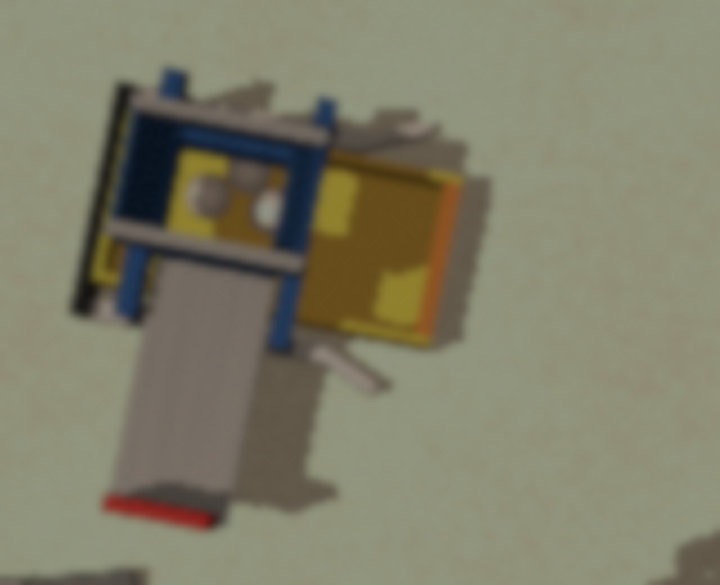

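```bash
python3 - <<'E'
from h import *
th=np.radians(-10.1); O=np.array([.643,.142]); X=np.array([np.cos(th),np.sin(th)]);Y=np.array([-X[1],X[0]]); O=O+.0038*X+.0015*Y
for a,b in(('top0','top9'),('side4','side9')):
    r=[]
    for f in(a,b):
        c=pickle.load(open(f+'.pkl','rb')); H,S,V=cv2.split(cv2.cvtColor(c['frame'],cv2.COLOR_RGB2HSV)); P=pts(c)
        h=np.stack([(P[...,:2]-O)@X,(P[...,:2]-O)@Y,P[...,2]],-1)
        m=((H<6)|(H>174))&(S>150)&(V>50)&(c['range_z']>0)&(abs(h[...,1])<.06)&(h[...,0]<-.05)&(h[...,0]>-.25)
        m&=(h[...,2]>.14) if a[0]=='t' else (h[...,2]<.135)
        r.append(np.median(h[m],0)[0]); 
    print(a,np.round(r,4),'travel',r[0]-r[1])
E
```

```text
top0 [-0.1185 -0.1771] travel 0.058592435761275374
side4 [-0.1244 -0.1838] travel 0.05943222482809307
```

```bash
python3 - <<'E'
from h import *
a=pickle.load(open('top0.pkl','rb'));b=pickle.load(open('top9.pkl','rb'))
for n,(x0,y0,x1,y1) in {'jar':(295,275,340,320),'brush':(180,270,270,300),'stone':(60,185,185,305)}.items():
    A=cv2.cvtColor(a['frame'],6+1)[y0:y1,x0:x1].astype('float32');B=cv2.cvtColor(b['frame'],7)[y0:y1,x0:x1].astype('float32')
    print(n,cv2.phaseCorrelate(A,B,cv2.createHanningWindow(A.shape[::-1],cv2.CV_32F)))
E
```

```text
jar ((0.587454871438851, 0.27863972029430073), 0.7105600187513563)
brush ((0.04982408469518873, 0.13978703858912844), 0.9160026635064019)
stone ((0.49477522078495895, 0.04112009681286821), 0.9283121124267578)
```

The jar, brush and stone are unmoved (under 1 px), and the balls and tray are in. The image difference shows about 59 mm of gate travel against a 61 mm threshold. The absolute position (−0.177 against −0.178) says fully out, so the two disagree by a few mm. To settle it I press the handle outwards again from inside with closed fingers.

```bash
python3 -c "
from h import *
go(.505,.166,.25,-10.1)"
```

```text
t 13.35 pos [0.3477 0.0275 0.2991] rot [-179.8   -2.4  -10.8] q [  4.8 -22.4  -7.5 102.6  -0.4 105.6] F [0.5 0.2 0.7] op 0.06
units [ 5.06 -6.61  2.2 ] roll -0.11
```

arm_command(increments=[[[0.8,-1,0],0],[[1.8,-2.4,0.2],0],[[3,-3.9,0.8],0],[[4.1,-5.4,1.4],-0.1],[[5.05,-6.6,2],-0.1]], claw=1)

```text
time: 13.85
ee_pos: [0.506, 0.1682, 0.2544]
tcp_rot: [-179.8, -2.4, -10.1]
wrist_force: [-0.4, 0.1, 0.6]
opening: 0.0001
```

```bash
python3 -c "
from h import *
go(.505,.166,.125,-10.1)
c=cam('wrist'); save(c,'w10.png')"
```

```text
t 13.85 pos [0.506  0.1682 0.2544] rot [-179.8   -2.4  -10.1] q [ 18.9   0.7   7.   94.   -0.9 119. ] F [-0.4  0.1  0.6] op 0.0001
units [-0.24  0.11  5.17] roll -0.0
```

View pics/w10.png

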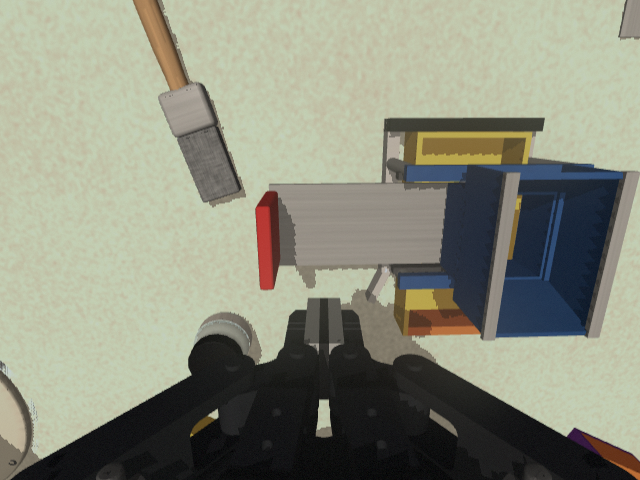

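The closed fingers (columns 306–343) stand clear on the hopper side of the handle (258–279). I descend there.

arm_command(increments=[[[-0.04,0.1,1],0],[[-0.08,0.1,2],0],[[-0.13,0.1,3],0],[[-0.18,0.1,4.2],0],[[-0.2,0.1,5.2],0]])

```text
time: 14.4
ee_pos: [0.5077, 0.1689, 0.1183]
tcp_rot: [-179.8, -2.1, -10.0]
wrist_force: [0.7, 0.0, -0.2]
opening: 0.0
```

arm_command(increments=[[[-0.1,0,0],0],[[-0.2,0,0],0],[[-0.3,0,0],0],[[-0.4,0,0],0]])

```text
time: 14.8
ee_pos: [0.4984, 0.171, 0.1197]
tcp_rot: [-179.8, -2.2, -10.0]
wrist_force: [0.7, 0.5, -0.1]
opening: -0.0003
```

arm_command(increments=[[[-0.07,0,0],0],[[-0.14,0,0],0],[[-0.2,0,0],0]])

```text
time: 15.1
ee_pos: [0.4935, 0.172, 0.1199]
tcp_rot: [-179.8, -2.3, -10.0]
wrist_force: [-0.7, 0.6, -0.2]
opening: 0.0002
```

arm_command(increments=[[[-0.07,0,0],0],[[-0.14,0,0],0],[[-0.2,0,0],0]])

```text
time: 15.4
ee_pos: [0.4908, 0.1725, 0.1201]
tcp_rot: [-179.8, -2.6, -10.1]
wrist_force: [19.6, -3.6, -6.9]
opening: 0.0
```

arm_command(increments=[[[-0.05,0,0],0],[[-0.1,0,0],0],[[-0.15,0,0],0]])

```text
time: 15.7
ee_pos: [0.4908, 0.1725, 0.1203]
tcp_rot: [-179.8, -3.0, -10.2]
wrist_force: [28.0, -6.0, -10.9]
opening: -0.0002
```

The handle does not move under 28 N (friction is about 3 N), and the TCP stayed at 0.4908, so the gate is on its end stop. I back off and rise.

arm_command(increments=[[[0.2,0,0],0],[[0.5,0,0],0],[[0.7,0,0],0]])

```text
time: 16.0
ee_pos: [0.5083, 0.1693, 0.1212]
tcp_rot: [-179.8, -3.0, -10.2]
wrist_force: [0.4, -0.5, -0.5]
opening: 0.0002
```

arm_command(increments=[[[0,0,-1],0],[[0,0,-2.2],0],[[0,0,-3.6],0],[[0,0,-5],0],[[0,0,-6.5],0]])

```text
time: 16.5
ee_pos: [0.4994, 0.1701, 0.2845]
tcp_rot: [-179.8, -3.0, -10.2]
wrist_force: [1.1, -1.2, -0.2]
opening: 0.0004
```

arm_command(increments=[[[-0.8,1.2,0],0],[[-2,2.6,0],0],[[-3.2,4.2,0],0],[[-4.2,5.6,0],0],[[-5,6.5,0],0]])

```text
time: 17.0
ee_pos: [0.346, 0.031, 0.2777]
tcp_rot: [-179.8, -3.0, -10.2]
wrist_force: [0.6, -0.5, 0.1]
opening: -0.0002
```

arm_command(increments=[[[0,0,0],0],[[0,0,0],0],[[0,0,0],0]])

```text
time: 17.3
ee_pos: [0.3466, 0.0314, 0.2776]
tcp_rot: [-179.8, -3.0, -10.2]
wrist_force: [0.3, -0.3, 0.6]
opening: 0.0004
```

```bash
python3 - <<'E'
from h import *
go(.4,-.1,.3)
a=pickle.load(open('top9.pkl','rb')); c=cam('top'); s=cam('side')
t=cv2.resize(c['frame'][150:280,230:390],None,fx=3,fy=3,interpolation=3); u=cv2.resize(s['frame'][170:310,210:350],None,fx=2.7,fy=2.7,interpolation=3)
I=np.zeros((400,780,3),'uint8'); I[:390,:480]=t[:390,:480]; u=cv2.resize(u,(300,300)); I[:300,480:]=u
cv2.imwrite('pics/fin.png',I[:,:,::-1])
E
```

```text
t 17.3 pos [0.3466 0.0314 0.2776] rot [-179.8   -3.   -10.2] q [  5.6 -24.  -11.  100.   -0.6 105.8] F [ 0.3 -0.3  0.6] op 0.0004
units [ 3.08  4.79 -0.75] roll 0
```

View pics/fin.png

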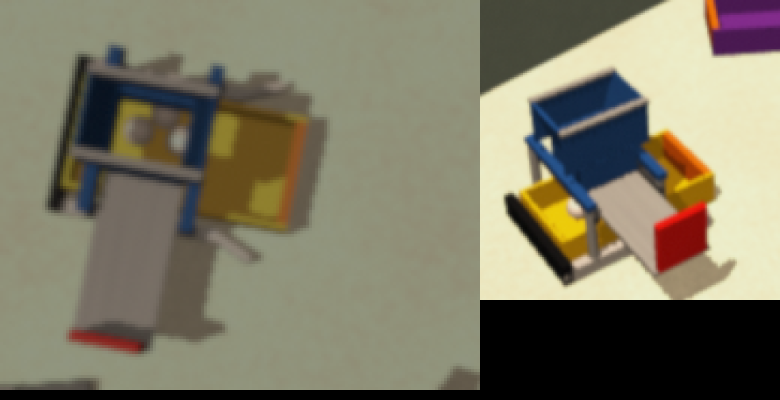

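The final picture shows the three balls in the tray at (138,130), (165,115) and (180,138), the tray against the black stop, and the gate fully out with the robot clear.

```bash
python3 -c "
from workcell import job_done
print(job_done())"
```

```text
the job is handed in; nothing more can be done
None
```

The job is handed in at about 17 s; it reported no verdict. I pinched the larger yellow tray by its orange wall, turned it into line, slid it into the channel onto the black stop, and let go. Then I pinched the red handle and drew the gate out to its end stop.

- **Tray:** It is home. It met the stop with a 35 N contact, and the images put its leading edge at hopper y ≈ 74 mm (75 mm is home).
- **Balls:** All three lie low in the tray. They show as one cluster in the depth image, with its top at or below 41 mm including noise.
- **Bystanders:** The stone, jar and brush shifted less than 1 pixel between pictures. I compared them before the last gate check, not after it.
- **Gate:** My two measurements disagreed at first. The difference between the before and after images showed only about 59 mm of travel, under the 61 mm needed. The handle's absolute position (−177 mm against −178 mm expected) said it was fully out. I then pressed the handle outwards with closed fingers at 28 N and it did not move, so I take it to be on its end stop, having started a few mm open.

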